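# Pack out the carving vise until the jaw is snug

### The job

The blue sliding jaw of the bench vise runs out of travel before it can hold the spoon blank. Stand the two dark walnut packers in the gap between jaw and blank, one at a time, upright and roughly centred, with their broad faces towards jaw and blank; then slide the jaw forward until blank, packers and jaw are pressed firmly and snugly together, and let go.

Things in the scene. Friction and masses are not known exactly. Their poses are not given: they have to be found in the camera images.
- jaw (a joint): travel of the blue vise jaw in m: 0 = fully back, 0.080 = end of travel; it grows as the jaw moves towards the blank. It starts at 0 to 0.012, slides by hand against about 4 N of friction and stays where it is left. At the end of travel its face is still about 26 to 34 mm short of the blank, so one packer alone is loose; with both packers in, it is snug at about 0.066 to 0.074.
- jaw_grip (a point): the black upright grip post on top of the jaw, 28 mm diameter, 36 mm tall; this point is on its axis, 16 mm below its top, 20 mm above the jaw's flat top and 66 mm above the vise bed. The jaw is a blue block 110 mm wide, 60 mm long along its travel, 46 mm tall; its front face (towards the blank) is 38 mm ahead of this point. Axes as for blank_face: y = direction in which the jaw closes.
- blank_face (a point): foot of the flat end face of the pale half-carved spoon blank (64 mm wide, 38 mm tall there), on the centre line of the vise, at the height of the bed's top (the plywood bed is 120 mm wide, its top 18 mm above the bench). The y axis runs along the vise from the jaw towards the blank, x across the vise, z up; the gap is on the -y side of this point and is 98 to 118 mm long at the start. Blank and bed do not move when pushed. The bed is open on both sides of the gap.
- packer_a_mid (a point): first dark brown walnut packer plate, a loose block 60 mm long (its x axis), 22 mm thick (its y axis) and 42 mm tall (z up), standing on its 60 x 22 mm edge on the bench; about 40 g. The two packers are alike and interchangeable. This point is its centre, 21 mm above its underside. Best gripped across its 60 mm length.
- packer_b_mid (a point): second dark brown walnut packer plate, a loose block 60 mm long (its x axis), 22 mm thick (its y axis) and 42 mm tall (z up), standing on its 60 x 22 mm edge on the bench; about 40 g. The two packers are alike and interchangeable. This point is its centre, 21 mm above its underside. Best gripped across its 60 mm length.
There are look-alikes about, which are no part of the job. Leave any pink look-alike of the part that bears packer_b_mid alone. What is shaped like the part that bears packer_a_mid but turquoise is not meant.

How it is judged:
By the outcome, as a careful person would: the job done as asked, in the order asked, and still so for the second after the job is handed in, with the robot touching nothing.
It also fails if it takes over 61 s, if anything falls off the work surface, if the arm or the gripper's body presses on something with over 40 N, if the wrist force passes 120 N, or if a joint passes its speed limit or range.

### The arm

A 6-joint arm with a two-finger parallel gripper is mounted at the origin on the work surface. World frame = base frame: x ahead of the robot, y to its left, z up, the work surface at z = 0. Lengths are in m, angles in rad, forces in N, time in s.
With the tool pointing down it reaches from about 0.375 to 0.975 m from the base axis. Payload 3.8 kg.
Tool frame: the origin (TCP) lies midway between the tips of the shut fingers; the grasp point (between the pads) lies 19 mm behind it; z points along the fingers, y is the line along which they close (so a half turn about z gives the same grasp; the last joint's range is limited). The gripper opens to 85 mm and grips with 20 to 120 N. Pads are 22 mm wide; open, the fingers measure 114 mm over their backs; the gripper's body (76 mm by 85 mm) begins 54 mm behind the grasp point. The pads swing forward as they close: fully open they stand 13 mm farther back than shut.
Start: joints at [-1.248, 0.264, 1.604, -0, 1.274, -0.037], TCP at [0.238, -0.632, 0.231] pointing down, gripper open.
Joint ranges: [-2.63, 2.63], [-0.94, 2.18], [0.31, 2.57], [-1.31, 4.45], [0, 2.66], [-2.55, 2.55]. Speed limits (rad/s): [2.57, 2.57, 3.14, 3.14, 3.14, 3.14].

### API

Orientations are given as a rotation vector (axis times angle).
In Python, from workcell import bot gives the robot as it stands.
- The arm moves only by the tool jog_arm, never from a script. Its argument "motion" is a list of rows, each a list of 5 numbers: the opening, from -1 (shut) to 1 (fully open), then the shift along the tool's x, y, z in mm, then the turn about the tool's z in degrees. In form: [[claw, x, y, z, twist], ...]. A call has 1 to 10 rows; each row shifts and turns the commanded pose from where the row before left it, along the tool's axes as they then stand; what a row does not reach is not made up. A row lasts 1/12 s, in which the tool goes at most 41.7 mm and 7.16 degrees, less where a joint would pass 70% of its speed; a pose out of reach is approached as far as the arm can. A call with a gripper value outside its range is refused whole. The fingers move at their own pace and stop on an object; "force" is the grip in N (left out, the last holds). Time passes only in rows, so rows that do not move let the fingers close. It gives the time, the measured TCP pose, the force, the opening and the grip force at its end, in the units of the state.
- bot.read_state(): the state, without advancing time (a new reading comes with each control period).
- bot.read_camera(name): name is "scene" or "top" or "wrist"; returns (picture, depth): 480x640x3 uint8, red, green, blue; 480x640 float32, m along the optical axis (not along the pixel's ray), 0 where there is no reading.
- bot.get_calibration(name): a dict with "vfov" (degrees; the focal length in pixels is half the picture's height over the tangent of half this angle, whatever the lens; pixels are square), "cx", "cy" (the principal point, pixels), "dist" ([k1, k2, p1, p2, k3] as OpenCV has them; the pictures are not rectified), "rvec" (rotation vector, rad) and "tvec" (3), from world to camera coordinates, as OpenCV has them; the wrist camera has in their place "tool_from_camera" (4x4, takes a point from camera to tool coordinates, whose origin is the TCP and whose axes are the flange's). Camera axes: x right, y down, z forward; pixel columns grow to the right and rows downward; lengths in m; the calibration is good to about 2 mm. A picture is of the moment at which its call begins: read the wrist's pose just before it. get_calibration takes no time and is no camera call.
- bot.finish_job(): hands the job in; it is judged then, once.
The state is a dict: "time": time; "q": joint angles; "joint_vel": joint speeds; "joint_torque": joint torques, N m; "tool_pos": TCP position; "tcp_rot": TCP orientation; "wrist_force": force on the tool from outside, world axes, zero at the start; "torque": the same for the moment, N m; "width": opening from 0.0 (shut) to 1.0 (fully open); "grip_force": force on a finger pad.
Only numpy, scipy, OpenCV 4.12 (cv2) and the standard library are available. Lean on these libraries where they do the work, as an engineer would, in place of code of your own. Each camera call takes 0.05 s, during which the arm holds its last target. There are 200 camera calls.

## Working session

There is one attempt and no reset: what is moved stays moved. The work goes in short steps, Python scripts to look and compute and a tool call to move; the robot and the scene stay as the last step left them, time stands still between calls to the robot, and variables do not carry over. Pictures are saved under pics/ and viewed, at most 10 in all, crops included, and the job is handed in when it is done.

Besides the shell and the picture viewer there is one more tool, called after ">>>" as a command line: name --pt "numbers of a row" for each row, then --argument value for the rest. jog_arm: Moves the arm, as the interface text tells. Its arguments: {"type":"object","properties":{"motion":{"type":"array"},"force":{"type":"number"}},"required":["motion"]}

```bash
mkdir -p pics
cat > h.py <<'E'
import numpy as np, cv2
from workcell import bot
from scipy.spatial.transform import Rotation as R
def cloud(name):
    s=bot.read_state(); im,d=bot.read_camera(name); c=bot.get_calibration(name)
    f=240/np.tan(np.radians(c['vfov'])/2); K=np.array([[f,0,c['cx']],[0,f,c['cy']],[0,0,1.]])
    u,v=np.meshgrid(np.arange(640.),np.arange(480.))
    n=cv2.undistortPoints(np.stack([u,v],-1).reshape(-1,1,2),K,np.array(c['dist'],float)).reshape(480,640,2)
    p=np.dstack([n*d[...,None],d])
    if 'rvec' in c:
        r=R.from_rotvec(np.ravel(c['rvec'])).as_matrix(); P=(p-np.ravel(c['tvec']))@r
    else:
        T=np.array(c['tool_from_camera']); q=p@T[:3,:3].T+T[:3,3]
        P=q@R.from_rotvec(s['tcp_rot']).as_matrix().T+s['tool_pos']
    P[d==0]=np.nan
    return im,P
def save(im,n): cv2.imwrite('pics/'+n,im[...,::-1])
E
python3 - <<'E'
from h import *
s=bot.read_state();print(s)
for n in('top','scene'):
    im,P=cloud(n); save(im,n+'1.png'); np.savez(n+'1.npz',im=im,P=P)
    print(n,P[240,320])
E
```

```text
{'time': 0.0, 'q': array([-1.24796838e+00,  2.64722306e-01,  1.60539313e+00, -4.14302818e-05,
        1.27373423e+00, -3.69335703e-02]), 'joint_vel': array([-0.00053529,  0.00111794,  0.00012151,  0.00036856,  0.00012141,
        0.00052862]), 'joint_torque': array([-1.06390864e-03, -5.15116060e+01, -3.67313290e+01, -1.39276563e-04,
        1.29262236e-02, -7.54609943e-06]), 'tool_pos': array([ 0.23735971, -0.63108641,  0.22997251]), 'tcp_rot': array([-3.08870730e+00, -5.61689544e-01,  5.66237480e-04]), 'wrist_force': array([ 0.30587127, -1.07462637, -0.68728557]), 'torque': array([-0.03138328, -0.00647149, -0.03763269]), 'grip_force': 0.0, 'width': 0.9993459236285228}
top [ 0.56966496 -0.00523566  0.00109141]
scene [ 0.43297251 -0.00304817 -0.00249162]
```

View pics/top1.png

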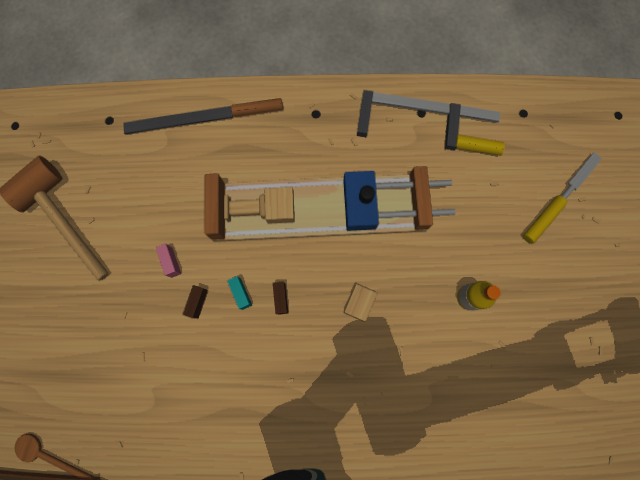

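View pics/scene1.png

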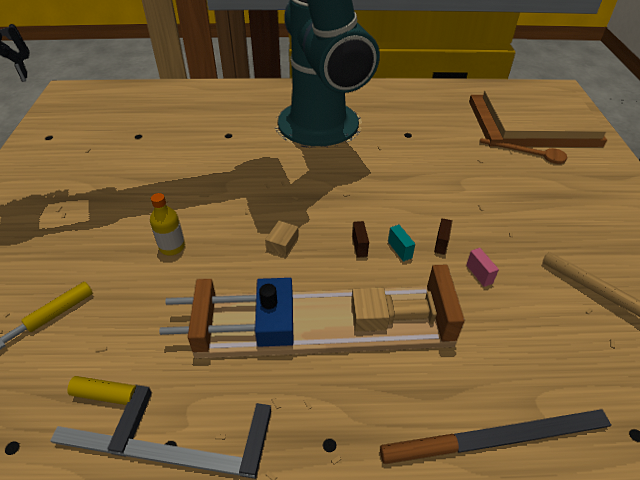

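The top picture has dark blocks at (196,302) and (281,298). The look-alikes are turquoise at (239,292), pink at (168,260) and a pale block at (361,301). The two dark ones are the walnut packers. The jaw is at (361,200), its grip post at (367,194), and the blank end at (293,204).

```bash
cat > m.py <<'E'
from h import *
def rect(P,m):
    q=P[m][:,:2]; (c,(w,h),a)=cv2.minAreaRect((q*1000).astype(np.float32))
    if w<h: w,h,a=h,w,a+90
    return np.round(c,1),round(w,1),round(h,1),round(a%180,1),m.sum()
E
python3 - <<'E'
from m import *
z=np.load('top1.npz');im=z['im'].astype(int);P=z['P']
u,v=np.meshgrid(range(640),range(480))
def box(a,b,c,d): return (u>a)&(u<b)&(v>c)&(v<d)
for n,b in (('A',(180,212,282,322)),('B',(270,292,280,316))):
    m=box(*b); zz=P[...,2]
    t=m&(zz>0.036)&(zz<.05); print(n,np.nanmedian(zz[t]),rect(P,t))
    m=box(*b)&(im.sum(-1)<170);print(' dark',rect(P,m&(zz>.03)))
jb=box(335,385,165,235)
t=jb&(P[...,2]>.055)&(P[...,2]<.072);print('jaw',np.nanmedian(P[t][:,2]),rect(P,t))
t=jb&(P[...,2]>.085);print('post',np.nanmax(P[jb][:,2]),rect(P,t))
t=box(262,300,180,228)&(P[...,2]>.048)&(P[...,2]<.065);print('blank',np.nanmedian(P[t][:,2]),rect(P,t))
t=box(205,435,175,240)&(P[...,2]>.012)&(P[...,2]<.024);print('bed',np.nanmedian(P[t][:,2]),rect(P,t))
im=im.astype(np.uint8)[230:340,140:400]; save(cv2.resize(im,(780,330),interpolation=cv2.INTER_CUBIC),'crop.png')
E
```

```text
A 0.042691903967534264 (array([446.1, 239.9]), 60.9, 23.5, 160.7, np.int64(396))
 dark (array([446.7, 239. ]), 58.8, 22.0, 161.6, np.int64(395))
B 0.04292827505169132 (array([452.6,  73.7]), 60.0, 22.1, 5.6, np.int64(376))
 dark (array([452.1,  73.5]), 59.0, 21.9, 5.0, np.int64(371))
jaw 0.06513605148267997 (array([638.9, -85.7]), 108.8, 60.5, 1.9, np.int64(1505))
post 0.10418367140550915 (array([638.8, -93.2]), 26.2, 24.9, 95.2, np.int64(184))
blank 0.05656869676418832 (array([634.5,  76.1]), 65.8, 59.0, 1.7, np.int64(959))
bed 0.018832175721003402 (array([637.1,  -1.4]), 431.5, 121.4, 92.0, np.int64(6798))
```

View pics/crop.png

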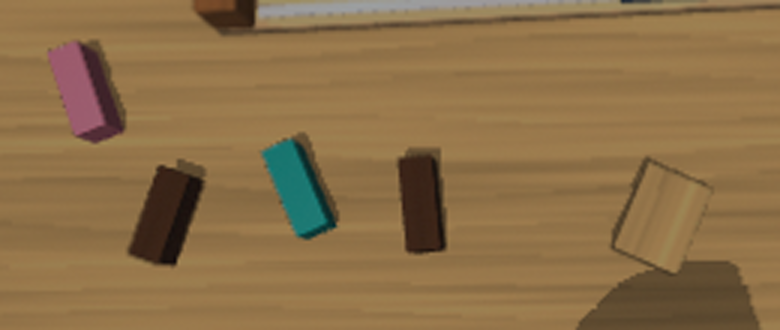

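Create go.py:
```python
import sys; from h import *
def go(x,y,z,yaw):
    s=bot.read_state(); r=R.from_rotvec(s['tcp_rot']).as_matrix()
    yw=np.degrees(np.arctan2(r[1,1],r[0,1])); tw=-((yaw-yw+90)%180-90)
    print('pos',np.round(s['tool_pos']*1000,1),'yaw',round(yw,1),'tilt',np.round(r[:,2],3),'twist',round(tw,1),
     'shift',np.round(r.T@(np.array([x,y,z])-s['tool_pos']*1000),1),'w',round(s['width'],2),'F',s['wrist_force'].round(1),'t',s['time'])
if __name__=='__main__': go(*map(float,sys.argv[1:5]))
```

```text
(no output)
```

>>> jog_arm --pt "1 0 0 0 -7.1" --pt "1 0 0 0 -7.1" --pt "1 0 0 0 -7.1" --pt "1 0 0 0 -7.1" --pt "1 0 0 0 -7.1" --pt "1 0 0 0 -7.1" --pt "1 0 0 0 -7.1" --pt "1 0 0 0 -7.1" --pt "1 0 0 0 -7.1" --pt "1 0 0 0 -7.1" --force 40

```text
time: 0.93
tool_pos: [0.2375, -0.6313, 0.2305]
tcp_rot: [-2.182, -2.258, -0.001]
wrist_force: [-0.1, -0.8, 0.6]
width: 1.004
grip_force: 0.0
```

```bash
python3 go.py 500 -250 230 5.3
```

```text
pos [ 237.5 -631.3  230.5] yaw 2.0 tilt [-0.     0.001 -1.   ] twist -3.3 shift [372.1 275.4   0.9] w 1.0 F [-0.1 -0.8  0.6] t 0.9333
```

>>> jog_arm --pt "1 30 24 0 -0.33" --pt "1 30 24 0 -0.33" --pt "1 30 24 0 -0.33" --pt "1 30 24 0 -0.33" --pt "1 30 24 0 -0.33" --pt "1 30 24 0 -0.33" --pt "1 30 24 0 -0.33" --pt "1 30 24 0 -0.33" --pt "1 30 24 0 -0.33" --pt "1 30 24 0 -0.33"

```text
time: 1.77
tool_pos: [0.4615, -0.3174, 0.2309]
tcp_rot: [-2.124, -2.314, 0.0]
wrist_force: [0.3, -1.0, 0.1]
width: 1.005
grip_force: 0.0
```

```bash
python3 go.py 452 74 200 5.3
```

```text
pos [ 461.5 -317.4  230.9] yaw 4.9 tilt [-0.  0. -1.] twist -0.4 shift [390.7  24.1  31. ] w 1.0 F [ 0.3 -1.   0.1] t 1.7667
```

>>> jog_arm --pt "1 39 2.4 0 -0.4" --pt "1 39 2.4 0 0" --pt "1 39 2.4 0 0" --pt "1 39 2.4 0 0" --pt "1 39 2.4 0 0" --pt "1 39 2.4 0 0" --pt "1 39 2.4 0 0" --pt "1 39 2.4 0 0" --pt "1 30 2 20 0" --pt "1 0 0 0 0"

```text
time: 2.6
tool_pos: [0.4482, 0.0279, 0.2083]
tcp_rot: [-2.107, -2.323, 0.002]
wrist_force: [-0.5, 0.8, -0.7]
width: 1.001
grip_force: 0.0
```

```bash
cat > w.py <<'E'
from m import *
import sys
im,P=cloud('wrist'); save(im,sys.argv[1]+'.png'); zz=P[...,2]
lo,hi=float(sys.argv[2]),float(sys.argv[3])
m=((im.astype(int).sum(-1)<200)&(im[...,0]>=im[...,2])&(zz>lo)&(zz<hi)).astype(np.uint8)
n,l,st,_=cv2.connectedComponentsWithStats(m)
for i in range(1,n):
    if st[i,4]>300: print(rect(P,l==i),np.nanmedian(zz[l==i]),st[i])
E
python3 w.py w1 .03 .055; python3 go.py 452 74 200 5.3
```

```text
(array([622.2, 186.9]), 105.2, 12.1, 176.6, np.int64(1252)) 0.0424965196614092 [ 513    0  127   34 1252]
(array([452.5,  75.3]), 59.6, 21.5, 5.5, np.int64(2379)) 0.04239687373850612 [ 297  134   80   30 2379]
pos [448.6  25.7 209.1] yaw 5.6 tilt [-0.004  0.    -1.   ] twist 0.3 shift [47.7  8.1  9.1] w 1.0 F [0.3 0.5 0.2] t 2.65
```

View pics/w1.png

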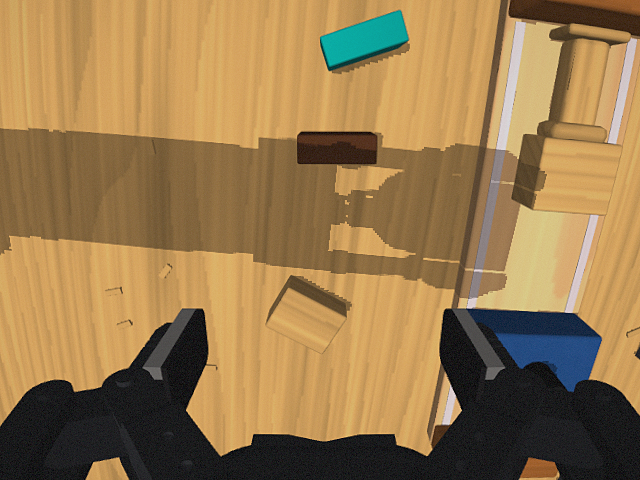

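The wrist view shows the walnut packer at (337,148). It measures (452.5, 75.3) with yaw 5.5°, which matches the top view.

>>> jog_arm --pt "1 24 4 0 0.2" --pt "1 24.5 4.2 20 0" --pt "1 0 0 40 0" --pt "1 0 0 40 0" --pt "1 0 0 30 0" --pt "1 0 0 15 0" --pt "1 0 0 0 0" --pt "1 0 0 0 0"

```text
time: 3.32
tool_pos: [0.454, 0.0714, 0.0657]
tcp_rot: [-2.12, -2.316, 0.003]
wrist_force: [0.0, -0.1, -0.7]
width: 0.998
grip_force: 0.0
```

```bash
python3 go.py 452.3 74.7 3 5.5
```

```text
pos [454.   71.4  65.7] yaw 5.1 tilt [-0.002 -0.001 -1.   ] twist -0.4 shift [ 3.5 -1.2 62.7] w 1.0 F [ 0.  -0.1 -0.7] t 3.3167
```

>>> jog_arm --pt "1 3.3 -1.2 15 -0.4" --pt "1 0 0 25 0" --pt "1 0 0 15 0" --pt "1 0 0 7 0" --pt "1 0 0 0 0" --pt "-1 0 0 0 0" --pt "-1 0 0 0 0" --pt "-1 0 0 0 0" --pt "-1 0 0 0 0" --pt "-1 0 0 0 0" --force 40

```text
time: 4.15
tool_pos: [0.4551, 0.0756, 0.0062]
tcp_rot: [2.11, 2.324, 0.004]
wrist_force: [-0.3, -0.0, 6.5]
width: 0.7
grip_force: 44.1
```

```bash
python3 go.py 452.3 74.7 3 5.5
```

```text
pos [455.1  75.6   6.2] yaw 5.5 tilt [ 0.004  0.    -1.   ] twist 0.0 shift [-0.6 -2.9  3.2] w 0.7 F [-0.3 -0.   6.5] t 4.15
```

>>> jog_arm --pt "-1 0 0 -15 0" --pt "-1 0 0 -35 0" --pt "-1 0 0 -40 0" --pt "-1 0 0 -20 2" --pt "-1 -10 15 0 1.5" --pt "-1 -15 25 0 0" --pt "-1 -15 35 0 0" --pt "-1 -10 35 0 0" --pt "-1 0 35 0 0" --pt "-1 0 20 0 0"

```text
time: 4.98
tool_pos: [0.6238, 0.0309, 0.1152]
tcp_rot: [2.182, 2.257, 0.004]
wrist_force: [-0.0, -1.6, 0.0]
width: 0.696
grip_force: 43.5
```

```bash
python3 go.py 636 32 24.5 2
```

```text
pos [623.8  30.9 115.2] yaw 1.9 tilt [ 0.004  0.    -1.   ] twist -0.1 shift [ 0.7 11.9 90.8] w 0.7 F [-0.  -1.6  0. ] t 4.9833
```

>>> jog_arm --pt "-1 0 8 10 0" --pt "-1 0 0 10 0" --pt "-1 0 0 0 0" --pt "-1 0 0 0 0"

```text
time: 5.32
tool_pos: [0.6245, 0.0321, 0.0919]
tcp_rot: [-2.179, -2.258, 0.006]
wrist_force: [-0.7, -0.6, -0.2]
width: 0.696
grip_force: 43.5
```

```bash
python3 w.py w2 .08 .15; python3 go.py 636 32 24.5 2
python3 - <<'E'
from m import *
im,P=cloud('wrist'); zz=P[...,2]
c=(P[...,0]>.56)&(P[...,0]<.72)&(P[...,1]>.02)&(P[...,1]<.12)&(zz>.05)&(zz<.062)&(im[...,0]>110)
print('blank',rect(P,c),np.nanmin(P[c][:,1]),np.nanpercentile(P[c][:,1],2))
E
```

```text
(array([624.3,  33.2]), 64.5, 25.4, 2.1, np.int64(21368)) 0.1273874147881742 [  207   285   232   121 21368]
pos [625.2  32.1  92.9] yaw 2.0 tilt [-0.004 -0.    -1.   ] twist 0.0 shift [-0.5 11.1 68.3] w 0.7 F [ 0.3 -0.1  1.1] t 5.3667
blank (array([634.4,  80.8]), 65.0, 64.3, 92.0, np.int64(17940)) 0.04739899262345252 0.05016948373384779
```

View pics/w2.png

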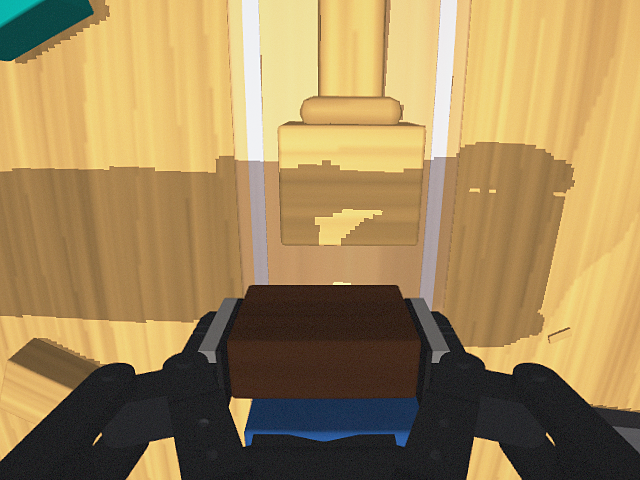

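The wrist view shows the packer held level, with its front edge at row 285 and the blank face at row 245. It needs about 11 mm more along tool y.

>>> jog_arm --pt "-1 -1.3 6 0 0" --pt "-1 0 5.2 10 0" --pt "-1 0 0 20 0" --pt "-1 0 0 20 0" --pt "-1 0 0 8 0" --pt "-1 0 0 4 0" --pt "-1 0 0 0 0" --pt "-1 0 0 0 0"

```text
time: 6.08
tool_pos: [0.6397, 0.0311, 0.0327]
tcp_rot: [2.182, 2.26, 0.001]
wrist_force: [-0.6, -0.2, 0.0]
width: 0.697
grip_force: 43.5
```

```bash
python3 go.py 636 31 24.5 2
```

```text
pos [639.7  31.1  32.7] yaw 2.0 tilt [ 0.001 -0.    -1.   ] twist 0.0 shift [ 0.1 -3.7  8.2] w 0.7 F [-0.6 -0.2  0. ] t 6.0833
```

>>> jog_arm --pt "-1 0 -3 3 0" --pt "-1 0 0 3 0" --pt "-1 0 0 1 0" --pt "-1 0 0 0 0" --pt "-1 0 0 0 0"

```text
time: 6.5
tool_pos: [0.6362, 0.031, 0.0255]
tcp_rot: [2.182, 2.26, 0.0]
wrist_force: [1.2, -0.9, -0.6]
width: 0.698
grip_force: 43.5
```

```bash
python3 go.py 636 31 24.5 2
```

```text
pos [636.2  31.   25.5] yaw 2.0 tilt [ 0. -0. -1.] twist 0.0 shift [ 0.  -0.2  1. ] w 0.7 F [ 1.2 -0.9 -0.6] t 6.5
```

>>> jog_arm --pt "-1 0 0 0.6 0" --pt "-1 0 0 0.6 0" --pt "-1 0 0 0 0"

```text
time: 6.75
tool_pos: [0.6364, 0.031, 0.0243]
tcp_rot: [2.182, 2.26, 0.001]
wrist_force: [-1.8, -0.1, 1.9]
width: 0.691
grip_force: 43.4
```

>>> jog_arm --pt "-1 0 0 0.5 0" --pt "-1 0 0 0 0" --pt "-1 0 0 0 0"

```text
time: 7.0
tool_pos: [0.6364, 0.031, 0.0243]
tcp_rot: [2.182, 2.26, 0.001]
wrist_force: [-1.9, -0.6, 6.0]
width: 0.694
grip_force: 44.0
```

Contact with the bed, so I release and rise.

>>> jog_arm --pt "0.85 0 0 0 0" --pt "0.85 0 0 0 0" --pt "0.85 0 0 0 0" --pt "0.85 0 0 -10 0" --pt "0.85 0 0 -20 0" --pt "0.85 0 0 -35 0" --pt "0.85 0 0 -35 0" --pt "0.85 0 0 -20 0" --pt "1 -10 0 0 0" --pt "1 0 0 0 0"

```text
time: 7.83
tool_pos: [0.6382, 0.0198, 0.1465]
tcp_rot: [2.179, 2.257, 0.004]
wrist_force: [-0.2, -0.4, -0.6]
width: 1.0
grip_force: 0.0
```

```bash
python3 w.py w3 .045 .075; python3 go.py 446.4 239.5 150 160.8
```

```text
(array([636. ,  31.2]), 59.6, 22.3, 1.7, np.int64(4114)) 0.06037008505938531 [ 269  200  103   42 4114]
pos [636.6  20.3 144.2] yaw 2.0 tilt [ 0.001 -0.    -1.   ] twist 21.2 shift [ 225.6 -182.6   -6. ] w 1.0 F [ 0.1 -0.1 -0.7] t 7.8833
```

Packer 1 stands upright at (636, 31), yaw 1.7°. Next is the second packer.

>>> jog_arm --pt "1 15 -12 0 0" --pt "1 26 -22 0 0" --pt "1 28 -23 0 0" --pt "1 28 -23 0 0" --pt "1 28 -23 0 0" --pt "1 28 -23 0 0" --pt "1 26 -22 0 0" --pt "1 15 -12 0 0" --pt "1 0 0 0 7" --pt "1 0 0 0 7"

```text
time: 8.72
tool_pos: [0.4669, 0.2098, 0.1413]
tcp_rot: [-2.443, -1.973, 0.007]
wrist_force: [0.2, 0.4, 0.5]
width: 0.999
grip_force: 0.0
```

>>> jog_arm --pt "1 0 0 0 7" --pt "1 0 0 0 0" --pt "1 0 0 0 0"

```text
time: 8.97
tool_pos: [0.4684, 0.2089, 0.1419]
tcp_rot: [-2.553, -1.828, 0.005]
wrist_force: [0.1, -0.5, -0.1]
width: 1.002
grip_force: 0.0
```

```bash
python3 w.py w4 .03 .055; python3 go.py 446.4 239.5 150 160.8
```

```text
(array([622.7, 215.7]), 114.6, 27.4, 15.5, np.int64(2278)) 0.042772499875077655 [ 476  113  164  107 2278]
(array([447.2, 241.8]), 59.3, 22.4, 161.4, np.int64(3753)) 0.042465273397563785 [ 225  175   99   40 3753]
pos [468.8 208.8 142.2] yaw -18.8 tilt [-0.003 -0.001 -1.   ] twist 0.4 shift [ 21.8 -31.1  -7.8] w 1.0 F [-0.6  0.   0.7] t 9.0167
```

>>> jog_arm --pt "1 12 -15 0 0.2" --pt "1 11.5 -16 15 0" --pt "1 0 0 30 0" --pt "1 0 0 25 0" --pt "1 0 0 10 0" --pt "1 0 0 0 0" --pt "1 0 0 0 0"

```text
time: 9.6
tool_pos: [0.4479, 0.2411, 0.0632]
tcp_rot: [-2.56, -1.821, 0.003]
wrist_force: [0.0, 0.4, 0.2]
width: 1.003
grip_force: 0.0
```

```bash
python3 go.py 447 241 4 161.1
```

```text
pos [447.9 241.1  63.2] yaw -19.2 tilt [-0.002 -0.001 -1.   ] twist -0.3 shift [-0.3 -0.7 59.2] w 1.0 F [0.  0.4 0.2] t 9.6
```

>>> jog_arm --pt "1 0 -0.7 15 0" --pt "1 0 0 22 0" --pt "1 0 0 14 0" --pt "1 0 0 7 0" --pt "1 0 0 0 0" --pt "-1 0 0 0 0" --pt "-1 0 0 0 0" --pt "-1 0 0 0 0" --pt "-1 0 0 0 0" --pt "-1 0 0 0 0"

```text
time: 10.43
tool_pos: [0.4492, 0.2426, 0.0074]
tcp_rot: [2.56, 1.82, 0.005]
wrist_force: [-0.7, 0.2, 6.5]
width: 0.696
grip_force: 44.0
```

>>> jog_arm --pt "-1 0 0 -15 0" --pt "-1 0 0 -35 0" --pt "-1 0 0 -35 0" --pt "-1 0 0 -30 0" --pt "-1 0 0 0 0"

```text
time: 10.85
tool_pos: [0.4522, 0.2441, 0.1281]
tcp_rot: [2.559, 1.819, 0.02]
wrist_force: [1.0, -0.1, 0.6]
width: 0.699
grip_force: 43.4
```

```bash
python3 w.py w5 .08 .2; python3 go.py 637 3 120 2
```

```text
(array([452.5, 246.5]), 65.5, 31.0, 161.2, np.int64(21228)) 0.16246901349087556 [  210   287   233   117 21228]
pos [450.8 243.4 125.3] yaw -19.2 tilt [ 0.009  0.004 -1.   ] twist -21.2 shift [-165.9  254.8    5.9] w 0.7 F [ 0.2  0.1 -0.6] t 10.9
```

>>> jog_arm --pt "-1 0 0 0 -7" --pt "-1 0 0 0 -7" --pt "-1 0 0 0 -7.2" --pt "-1 -18 13 0 0" --pt "-1 -27 19 0 0" --pt "-1 -30 22 0 0" --pt "-1 -30 22 0 0" --pt "-1 -30 22 0 0" --pt "-1 -30 22 0 0" --pt "-1 -30 22 0 0"

```text
time: 11.73
tool_pos: [0.5958, 0.0502, 0.1189]
tcp_rot: [-2.181, -2.258, 0.003]
wrist_force: [0.9, 0.3, -0.4]
width: 0.699
grip_force: 43.3
```

>>> jog_arm --pt "-1 -27 18 0 0" --pt "-1 -15 10 0 0" --pt "-1 0 0 0 0" --pt "-1 0 0 0 0"

```text
time: 12.07
tool_pos: [0.6247, 0.0104, 0.1191]
tcp_rot: [-2.183, -2.256, 0.002]
wrist_force: [0.0, 0.1, -0.5]
width: 0.692
grip_force: 43.3
```

```bash
python3 w.py w6 .08 .2; python3 go.py 637 3 26.5 2
```

```text
(array([624.6,  13.2]), 63.5, 32.0, 1.8, np.int64(21164)) 0.15351915605365346 [  206   287   234   149 21164]
(array([631.6, -31.5]), 111.8, 30.8, 97.8, np.int64(757)) 0.19298298647414258 [253 421 144  36 757]
pos [624.2  11.3 119.3] yaw 1.9 tilt [-0.003  0.001 -1.   ] twist -0.1 shift [-8.8 12.7 92.7] w 0.7 F [ 0.3  1.1 -0.5] t 12.1167
```

>>> jog_arm --pt "-1 -8.5 12 0 0" --pt "-1 0 0 20 0" --pt "-1 0 0 25 0" --pt "-1 0 0 20 0" --pt "-1 0 0 12 0" --pt "-1 0 0 5 0" --pt "-1 0 0 0 0" --pt "-1 0 0 0 0"

```text
time: 12.78
tool_pos: [0.638, 0.0034, 0.0392]
tcp_rot: [2.182, 2.26, 0.001]
wrist_force: [0.6, 0.1, -0.4]
width: 0.695
grip_force: 43.3
```

```bash
python3 go.py 637 3 25.5 2
```

```text
pos [638.    3.4  39.2] yaw 2.0 tilt [ 0.  0. -1.] twist 0.0 shift [-0.4 -1.  13.7] w 0.69 F [ 0.6  0.1 -0.4] t 12.7833
```

>>> jog_arm --pt "-1 0 -1 6 0" --pt "-1 0 0 4 0" --pt "-1 0 0 2 0" --pt "-1 0 0 0.7 0" --pt "-1 0 0 0.7 0" --pt "-1 0 0 0 0" --pt "-1 0 0 0 0"

```text
time: 13.37
tool_pos: [0.6371, 0.0026, 0.0255]
tcp_rot: [2.183, 2.259, 0.0]
wrist_force: [-0.6, -0.5, 1.1]
width: 0.698
grip_force: 43.3
```

>>> jog_arm --pt "-1 0 0 0.6 0" --pt "-1 0 0 0 0" --pt "-1 0 0 0 0"

```text
time: 13.62
tool_pos: [0.6371, 0.0026, 0.0254]
tcp_rot: [2.183, 2.259, 0.0]
wrist_force: [-2.2, 0.2, 6.0]
width: 0.697
grip_force: 43.9
```

>>> jog_arm --pt "0.85 0 0 0 0" --pt "0.85 0 0 0 0" --pt "0.85 0 0 0 0" --pt "0.85 0 0 -10 0" --pt "0.85 0 0 -20 0" --pt "0.85 0 0 -35 0" --pt "0.85 0 0 -40 0" --pt "0.85 0 0 -40 0" --pt "0.85 -25 0 -10 0" --pt "0.85 -25 0 0 0"

```text
time: 14.45
tool_pos: [0.6425, -0.047, 0.1871]
tcp_rot: [2.173, 2.256, 0.011]
wrist_force: [0.4, 0.3, -0.0]
width: 0.926
grip_force: 0.0
```

```bash
python3 w.py w7 .045 .075; python3 go.py 639 -92 150 2
```

```text
(array([636.2,  29.8]), 59.1, 19.3, 2.0, np.int64(2254)) 0.06060787015836701 [ 270   91   93   32 2254]
(array([637. ,   1.2]), 59.2, 21.8, 2.0, np.int64(3032)) 0.06046154764991997 [ 271  134   91   35 3032]
(array([ 643.2, -190.4]), 116.8, 3.3, 1.6, np.int64(1600)) 0.05340848394100059 [ 244  381  145   15 1600]
pos [641.1 -52.2 184.4] yaw 2.0 tilt [ 0.008 -0.005 -1.   ] twist -0.0 shift [-39.5  -3.8  34.6] w 0.92 F [ 0.6 -3.  -0.6] t 14.5
```

View pics/w7.png

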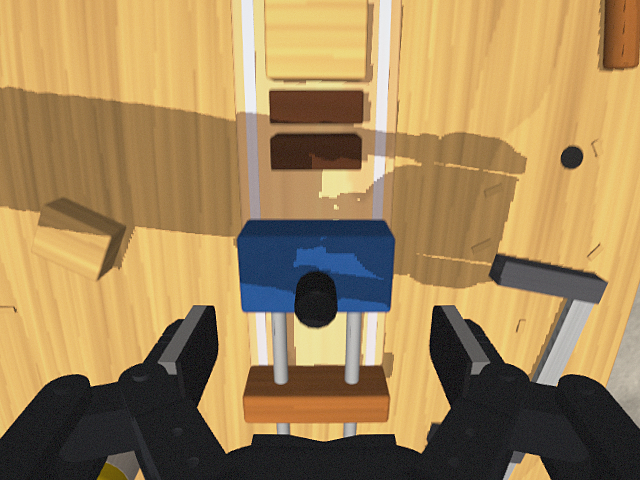

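Both packers stand upright and square between the blank (face at row 80) and the jaw. The post is at (316,295). Next I grip the post.

>>> jog_arm --pt "1 -20 -1.5 0 0" --pt "1 -20.5 0 10 0" --pt "1 0 0 20 0" --pt "1 0 0 20 0" --pt "1 0 0 10 0" --pt "1 0 0 0 0" --pt "1 0 0 0 0"

```text
time: 15.08
tool_pos: [0.6379, -0.0875, 0.1191]
tcp_rot: [-2.181, -2.259, 0.001]
wrist_force: [0.5, -0.1, -0.1]
width: 0.998
grip_force: 0.0
```

```bash
python3 go.py 639.5 -93 69 2
```

```text
pos [637.9 -87.5 119.1] yaw 2.0 tilt [-0.002  0.    -1.   ] twist -0.0 shift [-5.6  1.5 50.1] w 1.0 F [ 0.5 -0.1 -0.1] t 15.0833
```

>>> jog_arm --pt "1 -5.5 1.5 15 0" --pt "1 0 0 20 0" --pt "1 0 0 12 0" --pt "1 0 0 3 0" --pt "1 0 0 0 0" --pt "-1 0 0 0 0" --pt "-1 0 0 0 0" --pt "-1 0 0 0 0" --pt "-1 0 0 0 0" --pt "-1 0 0 0 0" --force 60

```text
time: 15.92
tool_pos: [0.6403, -0.0934, 0.0707]
tcp_rot: [2.182, 2.259, 0.0]
wrist_force: [-4.1, 1.7, 9.5]
width: 0.313
grip_force: 58.3
```

>>> jog_arm --pt "-1 0 0 0 0" --pt "-1 0 0 0 0" --pt "-1 0 0 0 0" --pt "-1 0 0 0 0"

```text
time: 16.25
tool_pos: [0.6403, -0.0933, 0.0707]
tcp_rot: [2.182, 2.259, 0.0]
wrist_force: [-2.0, 0.2, 5.6]
width: 0.306
grip_force: 59.4
```

```bash
python3 go.py 639.5 -93 69 2
```

```text
pos [640.3 -93.3  70.7] yaw 2.0 tilt [ 0. -0. -1.] twist -0.0 shift [ 0.4 -0.8  1.7] w 0.31 F [-2.   0.2  5.6] t 16.25
```

>>> jog_arm --pt "-1 2 0 -0.5 0" --pt "-1 4 0 0 0" --pt "-1 6 0 0 0" --pt "-1 6 0 0 0" --pt "-1 6 0 0 0" --pt "-1 6 0 0 0" --pt "-1 5 0 0 0" --pt "-1 3 0 0 0" --pt "-1 2 0 0 0" --pt "-1 0 0 0 0"

```text
time: 17.08
tool_pos: [0.639, -0.0529, 0.0707]
tcp_rot: [2.182, 2.259, 0.0]
wrist_force: [-2.1, -3.2, 5.8]
width: 0.309
grip_force: 59.6
```

```bash
python3 go.py 638.3 -50 71 2
```

```text
pos [639.  -52.9  70.7] yaw 2.0 tilt [ 0.001 -0.    -1.   ] twist -0.0 shift [ 2.9 -0.6 -0.3] w 0.31 F [-2.1 -3.2  5.8] t 17.0833
```

Friction of about 4 N shows as expected. I continue slowly until it presses.

>>> jog_arm --pt "-1 1.5 0 0 0" --pt "-1 1.5 0 0 0" --pt "-1 1.5 0 0 0" --pt "-1 1.5 0 0 0" --pt "-1 1.5 0 0 0" --pt "-1 1.5 0 0 0" --pt "-1 1.5 0 0 0" --pt "-1 1.5 0 0 0" --pt "-1 1 0 0 0" --pt "-1 0 0 0 0"

```text
time: 17.92
tool_pos: [0.6386, -0.0404, 0.0707]
tcp_rot: [2.182, 2.259, -0.0]
wrist_force: [-1.3, -4.6, 6.2]
width: 0.307
grip_force: 59.6
```

>>> jog_arm --pt "-1 0.7 0 0 0" --pt "-1 0.7 0 0 0" --pt "-1 0.7 0 0 0" --pt "-1 0 0 0 0"

```text
time: 18.25
tool_pos: [0.6385, -0.0385, 0.0707]
tcp_rot: [2.182, 2.259, -0.0]
wrist_force: [-1.9, -4.1, 5.3]
width: 0.306
grip_force: 59.6
```

>>> jog_arm --pt "-1 0.7 0 0 0" --pt "-1 0.7 0 0 0" --pt "-1 0.7 0 0 0" --pt "-1 0 0 0 0"

```text
time: 18.58
tool_pos: [0.6384, -0.0364, 0.0707]
tcp_rot: [2.182, 2.259, -0.0]
wrist_force: [-2.4, -4.5, 5.6]
width: 0.314
grip_force: 59.6
```

>>> jog_arm --pt "-1 0.5 0 0 0" --pt "-1 0.5 0 0 0" --pt "-1 0 0 0 0"

```text
time: 18.83
tool_pos: [0.6384, -0.0354, 0.0707]
tcp_rot: [2.182, 2.259, -0.0]
wrist_force: [-2.0, -3.4, 5.7]
width: 0.309
grip_force: 59.6
```

>>> jog_arm --pt "-1 0.5 0 0 0" --pt "-1 0.5 0 0 0" --pt "-1 0 0 0 0"

```text
time: 19.08
tool_pos: [0.6384, -0.035, 0.0707]
tcp_rot: [2.181, 2.259, -0.001]
wrist_force: [-1.6, -6.2, 4.4]
width: 0.31
grip_force: 59.6
```

>>> jog_arm --pt "-1 0.5 0 0 0" --pt "-1 0 0 0 0"

```text
time: 19.25
tool_pos: [0.6384, -0.0349, 0.0707]
tcp_rot: [2.181, 2.258, -0.002]
wrist_force: [-2.1, -8.0, 5.1]
width: 0.31
grip_force: 59.5
```

>>> jog_arm --pt "-1 0.7 0 0 0" --pt "-1 0.7 0 0 0" --pt "-1 0 0 0 0" --pt "-1 0 0 0 0"

```text
time: 19.58
tool_pos: [0.6384, -0.0349, 0.0707]
tcp_rot: [2.179, 2.258, -0.004]
wrist_force: [-2.1, -10.7, 4.2]
width: 0.31
grip_force: 59.5
```

>>> jog_arm --pt "-1 1.5 0 0 0" --pt "-1 1.5 0 0 0" --pt "-1 1.5 0 0 0" --pt "-1 1.0 0 0 0" --pt "-1 0 0 0 0" --pt "-1 0 0 0 0"

```text
time: 20.08
tool_pos: [0.6384, -0.0349, 0.0707]
tcp_rot: [2.175, 2.254, -0.012]
wrist_force: [-1.4, -28.4, 3.5]
width: 0.305
grip_force: 59.4
```

Pressed at 28 N with no more movement. I ease off while still pushing forward, then open.

>>> jog_arm --pt "-1 -1.5 0 0 0" --pt "-1 -1.5 0 0 0" --pt "-1 0 0 0 0" --pt "-1 0 0 0 0"

```text
time: 20.42
tool_pos: [0.6384, -0.0349, 0.0707]
tcp_rot: [2.178, 2.256, -0.007]
wrist_force: [-0.7, -19.2, 4.3]
width: 0.312
grip_force: 59.6
```

>>> jog_arm --pt "1 0 0 0 0" --pt "1 0 0 0 0" --pt "1 0 0 0 0" --pt "1 0 0 0 0" --pt "1 0 0 0 0" --pt "1 0 0 -10 0" --pt "1 0 0 -20 0" --pt "1 0 0 -35 0" --pt "1 0 0 -40 0" --pt "1 0 0 -40 0"

```text
time: 21.25
tool_pos: [0.6372, -0.0292, 0.2164]
tcp_rot: [-2.181, -2.259, 0.001]
wrist_force: [0.8, 0.4, -0.8]
width: 1.002
grip_force: 0.0
```

>>> jog_arm --pt "1 -30 0 0 0" --pt "1 -30 0 0 0" --pt "1 0 0 0 0" --pt "1 0 0 0 0"

```text
time: 21.58
tool_pos: [0.6402, -0.0906, 0.2161]
tcp_rot: [2.185, 2.257, 0.001]
wrist_force: [0.3, 1.0, -0.4]
width: 1.001
grip_force: 0.0
```

```bash
python3 w.py w8 .045 .075; python3 go.py 640 -92 200 2
python3 - <<'E'
from m import *
im,P=cloud('top'); zz=P[...,2];u,v=np.meshgrid(range(640),range(480))
b=(u>255)&(u<385)&(v>165)&(v<235)
i=im.astype(int)
t=b&(zz>.055)&(zz<.072)&(i[...,2]>i[...,0]+25);print('jaw',rect(P,t))
t=b&(zz>.05)&(zz<.066)&(i.sum(-1)<200)&(i[...,0]>=i[...,2]);print('packers',rect(P,t))
E
python3 - <<'E'
import cv2;im=cv2.imread('pics/w8.png');cv2.imwrite('pics/w8c.png',cv2.resize(im[0:300,180:460],None,fx=2,fy=2))
E
```

```text
(array([636.3,  26.8]), 59.6, 44.0, 1.7, np.int64(5760)) 0.06060565215817401 [ 279   13   89   67 5760]
(array([ 643. , -190.5]), 117.0, 3.0, 1.8, np.int64(1280)) 0.053456092877459185 [ 254  318  140   12 1280]
pos [639.9 -89.6 215.5] yaw 1.9 tilt [ 0.     0.001 -1.   ] twist -0.1 shift [-2.4 -0.  15.5] w 1.0 F [ 0.5  0.6 -0.2] t 21.6333
jaw (array([659.4,   2.2]), 58.7, 9.8, 171.5, np.int64(92))
packers (array([634.7,  24.8]), 58.7, 42.7, 179.6, np.int64(663))
```

View pics/w8c.png

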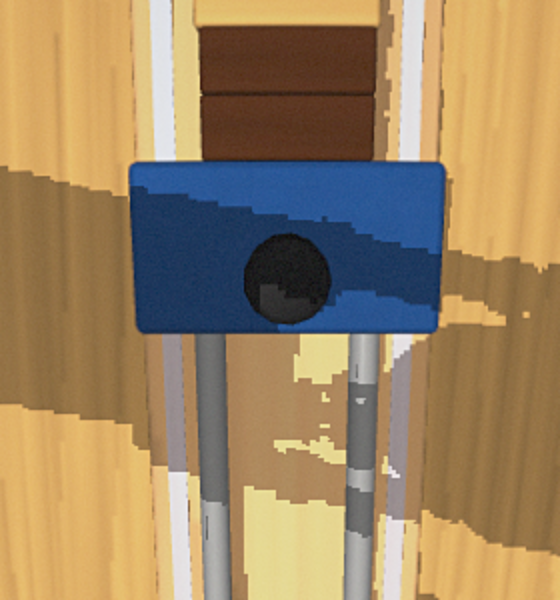

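The crop shows the blank, both packers and the jaw stacked snugly (seams at rows 25, 93 and 162). Together the packers measure 44.0 mm, and the gripper is clear.

```bash
python3 -c "
from workcell import bot
print(bot.finish_job())"
```

```text
the job is handed in; nothing more can be done
None
```

The job is handed in at about 22 s: both walnut packers stand upright and centred between jaw and blank, the jaw was pressed home at about 28 N and released, and the last view showed all four parts snug with the gripper clear.

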